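Hold the curing lamp's spring tray out at the pointer

TASK

Take the square-handled pull pin out of its wooden stand and, with the curing tray still fully home, put it down through the eyelet at the end of the tray's tongue until its collar is down on the tongue or nearly so. Then, pulling by the pin alone, draw the spring-loaded tray out until the front edge of its wide part is level with the blade of the dark pointer, and keep it there: the program finishes while still gripping the pin and holding the tray at the pointer against its spring. Keep the fingers off the tray and do not shove or knock over the other things on the bench.

Things in the scene. Friction and masses are not known exactly. Their poses are not given: they have to be found in the camera images.
- pin: Loose pull pin, about 80 g, upright in a stand, hanging by its collar, tip 6 mm above the bench. Origin: its lower tip; z up along it. Steel shank 10 mm diameter, z=0 to 24 mm (first 6 mm tapered), collar 26 mm diameter, 24 to 30 mm, square white handle 18 x 18 mm, 30 to 78 mm, faces square to its x and y. Lift it 30 mm to free it.
- stand: Fixed wooden block 60 x 60 x 30 mm that holds the pull pin in a vertical 12 mm through hole at its middle. Origin: centre of its underside. A second, identical block on the other side holds the burnisher; which side is which varies.
- lamp: Fixed white curing lamp: rounded hood 120 (x) x 200 (y) mm, 61 to 95 mm above the bench, on side legs. Origin: bench level under the hood's middle. The tray pulls out along the lamp's own -x, roughly towards the robot. Two rails, 24 mm high, 26 mm wide, at y=+-49 mm, run from x=-165 to +60 mm in its frame.
- tray (a joint): How far the white tray is out, m: 0 home (where its spring keeps it), hard stop at 0.09. The spring pulls it back with about 2.7 N at home, growing by 45 N/m (about 5 N at 50 mm).
- tray_edge (a point): Middle of the front edge of the tray's wide part (90 mm wide), on its top face 33 mm above the bench; 75 mm in front (-x) of the lamp's origin when home. Moves with the tray; its axes are the lamp's. The tray is 8 mm thick.
- eyelet (a point): Centre of the upper mouth of the eyelet, a vertical round 15 mm through hole near the tip of the tray's 36 mm wide tongue (8 mm thick, top 33 mm above the bench, free below to the bench). 65 mm in front of tray_edge, 140 mm in front (-x) of the lamp's origin when home; the tongue ends 18 mm further. Axes: the lamp's.
- mark (a point): Tip of the pointer's blade: thin 2.5 mm blade on a dark steel rider fixed on the left (+y) rail, reaching over the tray's left part, 36 mm above the bench (rider and blade tops at most 38 mm). Axes: the lamp's; its x is where the tray edge must come, 40 to 65 mm in front of the edge's home place, different each time.
- burnisher: Bystander: loose tool in the other wooden stand, round white 30 mm ball on a thin steel neck, top 87 mm above the bench. Origin at its lower tip.
- resin_bottle: Bystander: white bottle, 40 mm diameter, 100 mm tall, black cap. Origin: underside centre.
- pigment_bottle: Bystander: amber bottle, 32 mm diameter, 75 mm tall. Origin: underside centre.
- mixing_cup: Bystander: clear cup, 44 mm diameter, 35 mm tall. Origin: underside centre.
- stir_stick: Bystander: white plastic stick 100 x 8 x 5 mm lying flat along its x. Origin: underside centre.
- jar_lid: Bystander: grey ring, 54 mm diameter, 12 mm high. Origin: underside centre.
- scissors: Bystander: small scissors lying flat, about 130 mm long along x. Origin: near the pivot, on the bench.
Mind the look-alikes: they are no part of the job. Leave any blue or green look-alike of the pin alone.

How it is judged:
By the outcome, as a careful person would: the job done as asked, in the order asked, and still so for the second after the job is handed in, while the arm keeps its last pose, push and grip.
It also fails if it takes over 45 s, if anything falls off the work surface, if the arm or the gripper's body presses on something with over 40 N, if the wrist force passes 120 N, or if a joint passes its speed limit or range.

ROBOT

A 6-joint arm with a two-finger parallel gripper is mounted at the origin on the work surface. World frame = base frame: x ahead of the robot, y to its left, z up, the work surface at z = 0. Lengths are in mm, angles in rad, forces in N, time in s.
With the tool pointing down it reaches from about 250 to 800 mm from the base axis. Payload 8.5 kg.
Tool frame: the origin (TCP) lies between the finger pads; the fingertips stand 8 mm ahead of it and the grasp point (between the pads) lies 11 mm behind it; z points along the fingers, y is the line along which they close (so a half turn about z gives the same grasp; the last joint's range is limited). The gripper opens to 85 mm and grips with 20 to 120 N. Pads are 22 mm wide; open, the fingers measure 114 mm over their backs; the gripper's body (76 mm by 85 mm) begins 54 mm behind the grasp point. The pads swing forward as they close: fully open they stand 13 mm farther back than shut.
Start: joints at [-1.218, 0.238, -0.013, 1.319, 0, 1.571], TCP at [181.385, -492.625, 239.276] pointing down, gripper open.
Joint ranges: [-2.66, 2.66], [-1.03, 1.9], [-1.14, 1.46], [-1.82, 2.27], [-1.45, 1.34], [-3.14, 3.14]. Speed limits (rad/s): [2.22, 2.22, 2.79, 3.14, 3.14, 3.14].

INTERFACE

Orientations are given as a rotation vector (axis times angle).
In Python, from workcell import readout, camera, camera_info, order gives the robot as it stands. The module is installed in compiled form; this text tells all that it offers.
- The arm moves only by the tool arm_command, never from a script. Its argument "commands" is a list of rows, each a list of 3 entries, a list of its own where there are three numbers: the opening, from -1 (shut) to 1 (fully open), then the shift along the tool's x, y, z in cm, then the turn about the tool's z in degrees. In form: [[claw, [x, y, z], twist], ...]. A call has 1 to 20 rows; each row shifts and turns the commanded pose from where the row before left it, along the tool's axes as they then stand; what a row does not reach is not made up. A row lasts 1/10 s, in which the tool goes at most 50 mm and 8.59 degrees, less where a joint would pass 70% of its speed; a pose out of reach is approached as far as the arm can. A call is refused whole if a number of a shift passes 5 or a number of a turn 8.59, either way. A call with a gripper value outside its range is refused whole. The fingers move at their own pace and stop on an object; the grip force is fixed at half the most. Time passes only in rows, so rows that do not move let the fingers close. It gives the time, the measured TCP pose, the force, the opening and the grip force at its end, in the units of the state.
- readout.state(): the state, without advancing time (a new reading comes with each control period).
- camera(name): name is "scene" or "top" or "wrist"; returns (picture, depth): 384x512x3 uint8, red, green, blue; 384x512 float32, mm along the optical axis (not along the pixel's ray), 0 where there is no reading.
- camera_info(name): a dict with "fx", "fy", "cx", "cy" (pixels), "T" (4x4, takes a point from camera to world coordinates). Camera axes: x right, y up, looking along -z (the intrinsics and any distortion apply to the point x, -y, -z); pixel columns grow to the right and rows downward; lengths in mm; the calibration is good to about 2 mm. A picture is of the moment at which its call begins: read the wrist's pose just before it. camera_info takes no time and is no camera call; for the wrist camera it gives the pose at the moment of the call.
- order.finish_job(): hands the job in; it is judged then, once.
The state is a dict: "clock": time; "q": joint angles; "joint_vel": joint speeds; "tau": joint torques, N m; "ee_pos": TCP position; "tcp_rot": TCP orientation; "wrist_force": force on the tool from outside, world axes, zero at the start; "torque": the same for the moment, N m; "gripper_width": opening from 0.0 (shut) to 1.0 (fully open); "grip_force": force on a finger pad.
Only numpy, scipy, OpenCV 4.12 (cv2) and the standard library are available. Lean on these libraries where they do the work, as an engineer would, in place of code of your own. Each camera call takes 0.05 s, during which the arm holds its last target. There are 200 camera calls.

## Working session

There is one attempt and no reset: what is moved stays moved. The work goes in short steps, Python scripts to look and compute and a tool call to move; the robot and the scene stay as the last step left them, time stands still between calls to the robot, and variables do not carry over. Pictures are saved under pics/ and viewed, at most 10 in all, crops included, and the job is handed in when it is done.

Besides the shell and the picture viewer there is one more tool, called after "Request:" as name([rows], argument=value, ...), one row to a line, values as JSON. arm_command: Moves the arm, as the interface text tells. Its arguments: {"type":"object","properties":{"commands":{"type":"array","items":{"type":"array"}}},"required":["commands"]}

```bash
mkdir -p pics; ls; cat > h.py <<'E'
import numpy as np,cv2
from workcell import readout,camera,camera_info,order
def cloud(name,d,info=None):
    i=info or camera_info(name);v,u=np.mgrid[0:384,0:512]
    P=np.stack([(u-i['cx'])/i['fx']*d,-(v-i['cy'])/i['fy']*d,-d],-1)
    return P@i['T'][:3,:3].T+i['T'][:3,3]
E
python3 - <<'E'
from h import *
s=readout.state();print(s)
for n in ['top','scene']:
    i=camera_info(n);print(i)
    p,d=camera(n);np.savez(n,p=p,d=d);cv2.imwrite(f'pics/{n}.png',p[...,::-1])
E
```

```text
pics
{'clock': 0.0, 'q': array([-1.21801771e+00,  2.38775828e-01, -1.42568826e-02,  1.31915610e+00,
        2.65629457e-05,  1.57075739e+00]), 'joint_vel': array([ 4.05606046e-04,  3.69967776e-04, -1.02959000e-03, -3.99279312e-04,
       -2.88876810e-05,  1.94750405e-05]), 'tau': array([-1.51180982e-03, -5.38777041e+01,  3.46439624e+01,  1.84024998e-02,
        2.16321553e-05, -7.00538294e-08]), 'ee_pos': array([ 181.26479538, -492.3028544 ,  238.67916599]), 'tcp_rot': array([-3.09148181e+00, -5.51093071e-01,  3.42551404e-04]), 'wrist_force': array([-0.19942519,  0.25749812, -0.60521434]), 'torque': array([ 0.00476983,  0.02941169, -0.01028979]), 'grip_force': 0.0, 'gripper_width': 1.0014483482164107}
{'fx': 451.7228730879934, 'fy': 451.7228730879934, 'cx': 254.72179754860167, 'cy': 193.6741876105509, 'T': array([[-2.47213554e-02,  9.79964258e-01, -1.97633264e-01,
         3.17400501e+02],
       [-9.99680330e-01, -2.52812476e-02, -3.10000256e-04,
        -3.63579358e+01],
       [-5.30020465e-03,  1.97562423e-01,  9.80275980e-01,
         1.24651630e+03],
       [ 0.00000000e+00,  0.00000000e+00,  0.00000000e+00,
         1.00000000e+00]])}
{'fx': 450.5533536007311, 'fy': 450.5533536007311, 'cx': 258.5287515031868, 'cy': 189.53398134417978, 'T': array([[-8.18919999e-01, -3.98589562e-01,  4.12912092e-01,
         9.81130392e+02],
       [ 5.73759334e-01, -5.52250102e-01,  6.04830597e-01,
         6.07727303e+02],
       [-1.30484174e-02,  7.32220039e-01,  6.80943135e-01,
         7.89966212e+02],
       [ 0.00000000e+00,  0.00000000e+00,  0.00000000e+00,
         1.00000000e+00]])}
```

View pics/top.png

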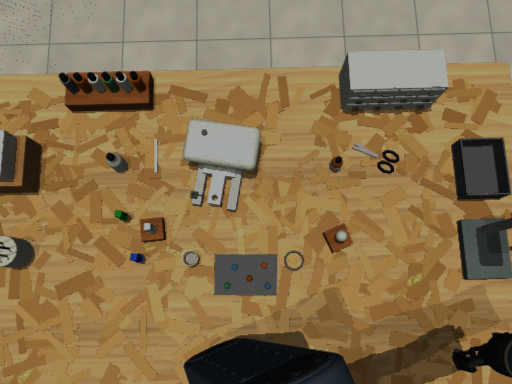

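View pics/scene.png

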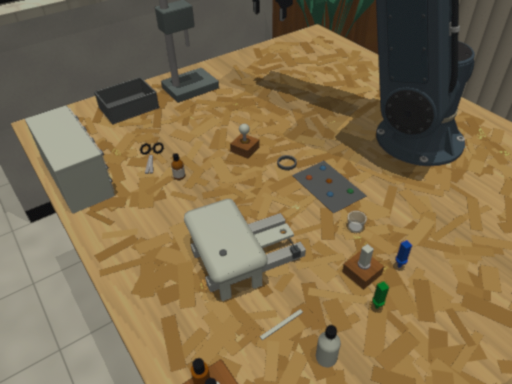

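The top view shows the pin in its stand at about (150,228), the tongue with its eyelet at (215,197), the dark pointer at (196,194), and the burnisher at (341,236). The blue and green look-alikes sit at (137,257) and (121,215).

```bash
python3 - <<'E'
from h import *
for n in ['top']:
    z=np.load(n+'.npz');P=cloud(n,z['d'].astype(float));p=z['p']
    def box(u0,u1,v0,v1,zl,zh):
        Q=P[v0:v1,u0:u1].reshape(-1,3);m=(Q[:,2]>zl)&(Q[:,2]<zh);Q=Q[m]
        r=cv2.minAreaRect(Q[:,:2].astype(np.float32));print(len(Q),Q.mean(0).round(1),np.round(r[0]+r[1]+(r[2],),1))
    print('bench',np.median(P[300:320,200:300,2]))
    box(135,170,212,250,22,40);box(135,170,212,250,65,100)
    box(175,270,112,190,85,100);box(175,270,112,220,15,42)
    box(206,224,180,215,28,38)
c=cv2.resize(p[110:260,110:270,::-1],None,fx=4.5,fy=4,interpolation=cv2.INTER_CUBIC);cv2.imwrite('pics/topc.png',c)
E
```

```text
bench -1.152584739256099
413 [473.1 244.8  28.4] [474.1 247.2  60.3  60.5   5.5]
64 [473.3 246.3  79.3] [473.7 247.2  17.1  18.6   4.4]
2897 [691.1  50.2  92.3] [692.5  50.3 196.  115.6  80.4]
1440 [592.9  69.1  26.6] [589.5  67.2 182.6 121.1  80.4]
270 [572.4  73.   31.4] [572.1  73.   36.1  69.4  79.5]
```

Request:
arm_command([
  [1,[0,0,0],0],
])

```text
clock: 0.2
ee_pos: [181.3, -492.4, 238.9]
tcp_rot: [-3.092, -0.551, 0.0]
wrist_force: [-0.6, -0.3, 0.1]
gripper_width: 0.999
grip_force: 0.0
```

Request:
arm_command([
  [0,[0,0,0],-8.3],
  [0,[0,0,0],-8.3],
  [0,[0,0,0],-8.3],
  [0,[0,0,0],-8.3],
  [0,[0,0,0],-8.3],
  [0,[0,0,0],-8.3],
  [0,[0,0,0],-8.3],
  [0,[0,0,0],-8.3],
  [0,[0,0,0],-8.3],
])

```text
clock: 1.1
ee_pos: [181.4, -492.5, 239.1]
tcp_rot: [-2.117, -2.321, -0.0]
wrist_force: [0.0, -0.1, -0.4]
gripper_width: 0.496
grip_force: 0.0
```

Request:
arm_command([
  [0,[3.94,2,0],0],
  [0,[3.94,2,0],0],
  [0,[3.94,2,0],0],
  [0,[3.94,2,0],0],
  [0,[3.94,2,0],0],
  [0,[3.94,2,0],0],
  [0,[3.94,2,0],0],
  [0,[3.94,2,0],0],
  [0,[3.94,2,0],0],
  [0,[3.94,2,0],0],
  [0,[3.94,2,0],0],
  [0,[3.94,2,0],0],
  [0,[3.94,2,0],0],
  [0,[3.94,2,0],0],
  [0,[3.94,2,0],0],
  [0,[3.94,2,0],0],
  [0,[3.94,2,0],0],
  [0,[3.94,2,0],0],
  [0,[0,0,0],0],
  [0,[0,0,0],0],
])

```text
clock: 3.1
ee_pos: [479.1, 245.6, 238.5]
tcp_rot: [-2.122, -2.316, 0.002]
wrist_force: [-1.2, -1.5, 0.6]
gripper_width: 0.502
grip_force: 0.0
```

```bash
python3 - <<'E'
from h import *
s=readout.state();print(s['ee_pos'],s['q'],s['gripper_width'])
i=camera_info('wrist');print(i['T'].round(2),i['fx'])
from scipy.spatial.transform import Rotation as R
print(R.from_rotvec(s['tcp_rot']).as_matrix().round(3))
p,d=camera('wrist');np.savez('wrist',p=p,d=d);cv2.imwrite('pics/w1.png',p[...,::-1])
E
```

```text
[479.10231417 245.55763675 238.54033345] [ 4.73640521e-01  2.62619979e-01  1.79093578e-02  1.32765973e+00
 -2.47420144e-05  1.95687723e+00] 0.5024146819025589
[[ 1.0000e+00 -9.0000e-02 -3.0000e-02  4.7206e+02]
 [ 9.0000e-02  9.4000e-01  3.2000e-01  3.2761e+02]
 [-0.0000e+00 -3.2000e-01  9.5000e-01  3.7210e+02]
 [ 0.0000e+00  0.0000e+00  0.0000e+00  1.0000e+00]] 282.5240684590333
[[-0.087  0.996 -0.001]
 [ 0.996  0.087 -0.001]
 [-0.001 -0.001 -1.   ]]
```

View pics/w1.png

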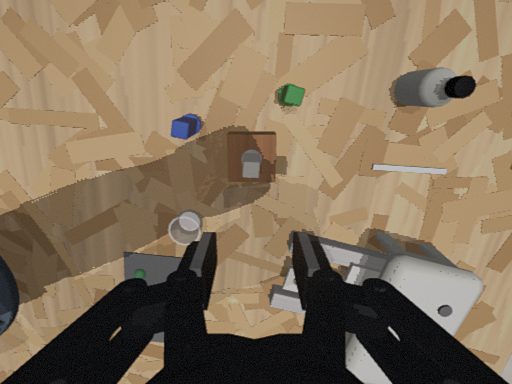

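The wrist view shows the pin's square handle at about (252,164) on the brown stand, clear of the blue and green look-alikes. The tray tongue is behind the fingers at (300,270).

```bash
python3 - <<'E'
from h import *
from scipy.spatial.transform import Rotation as R
z=np.load('wrist.npz');P=cloud('wrist',z['d'].astype(float))[115:200,215:290].reshape(-1,3)
for a,b in((22,36),(76,95),(40,76)):
    Q=P[(P[:,2]>a)&(P[:,2]<b)];r=cv2.minAreaRect(Q[:,:2].astype(np.float32));print(len(Q),Q.mean(0).round(1),np.median(Q[:,2]).round(1),np.round(r[0]+r[1]+(r[2],),1))
s=readout.state();M=R.from_rotvec(s['tcp_rot']).as_matrix();print((M.T@(np.array([474,247,70])-s['ee_pos'])).round(1))
E
```

```text
1904 [474.9 251.9  29.6] 29.4 [475.  248.7  60.   59.8   5.1]
289 [474.9 249.5  83. ] 83.2 [475.1 248.9  17.1  17.7   4.4]
108 [474.8 257.3  59.7] 60.6 [474.6 256.9  17.5   1.7   3.1]
[  2.8  -4.4 168.8]
```

Request:
arm_command([
  [0,[0.32,-0.38,2.5],0],
  [0,[0,0,3],0],
  [0,[0,0,3],0],
  [0,[0,0,3],0],
  [0,[0,0,2.5],0],
  [0,[0,0,2],0],
  [0,[0,0,1.5],0],
  [0,[0,0,1],0],
  [0,[0,0,0],0],
  [0,[0,0,0],0],
  [-1,[0,0,0],0],
  [-1,[0,0,0],0],
  [-1,[0,0,0],0],
  [-1,[0,0,0],0],
  [-1,[0,0,0],0],
])

```text
clock: 4.65
ee_pos: [475.8, 247.9, 55.3]
tcp_rot: [2.124, 2.314, 0.002]
wrist_force: [0.1, -1.2, 6.1]
gripper_width: 0.205
grip_force: 58.5
```

Request:
arm_command([
  [-1,[0,0,-1],0],
  [-1,[0,0,-1],0],
  [-1,[0,0,-1.5],0],
  [-1,[0,0,-2],0],
  [-1,[0,0,-3],0],
  [-1,[0,0,-3],0],
  [-1,[0,0,-3],0],
  [-1,[-3.34,0.51,0],0],
  [-1,[-3.34,0.51,0],0],
  [-1,[-3.34,0.51,0],0],
  [-1,[-3.34,0.51,0],0],
  [-1,[-3.34,0.51,0],0],
  [-1,[-3.34,0.51,0],0],
  [-1,[-3.34,0.51,0],0],
  [-1,[-3.34,0.51,0],0],
  [-1,[0,0,0],7.3],
  [-1,[0,0,0],7.3],
  [-1,[0,0,0],0],
  [-1,[0,0,0],0],
  [-1,[0,0,0],0],
])

```text
clock: 6.65
ee_pos: [538.8, -14.8, 199.7]
tcp_rot: [2.398, 2.03, 0.001]
wrist_force: [0.6, -0.4, -1.1]
gripper_width: 0.203
grip_force: 58.4
```

```bash
python3 - <<'E'
from h import *
s=readout.state();i=camera_info('wrist')
p,d=camera('wrist');np.savez('wrist2',p=p,d=d,T=i['T']);cv2.imwrite('pics/w2.png',p[...,::-1]);print(s['ee_pos'],s['wrist_force'])
E
```

```text
[538.7905229  -14.7781698  199.67132977] [ 0.64374001 -0.39631612 -1.1236472 ]
```

View pics/w2.png

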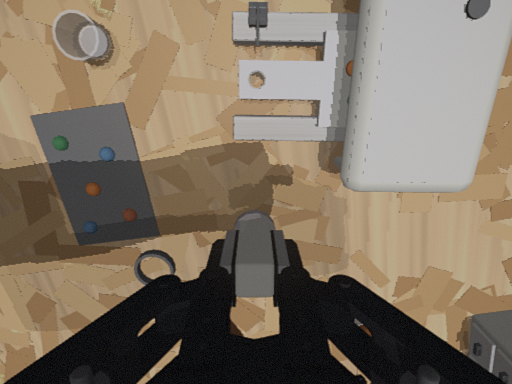

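The wrist view shows the eyelet at about (257,80), the tray's wide front edge near column 323, the pointer blade at about (257,37), and the held pin at (255,250) with its collar at (255,220).

```bash
cat >> h.py <<'E'
def cast(uv,i,T,z):
    uv=np.atleast_2d(np.asarray(uv,float));D=np.stack([(uv[:,0]-i['cx'])/i['fx'],-(uv[:,1]-i['cy'])/i['fy'],-np.ones(len(uv))],-1)@T[:3,:3].T
    return T[:3,3]+D*((z-T[2,3])/D[:,2])[:,None]
E
python3 - <<'E'
from h import *
z=np.load('wrist2.npz');p=z['p'];d=z['d'].astype(float);T=z['T'];i=dict(camera_info('wrist'));i['T']=T
P=cloud('wrist',d,i);Z=P[...,2]
print('tongue z',np.median(Z[65:72,245:320]),'bench',np.median(Z[200:230,60:80]),'rail',np.median(Z[18:40,280:320]),'hood',np.median(Z[60:150,380:480]))
# tray mask by height
m=((Z>28)&(Z<38)).astype(np.uint8);m[:, :230]=0;m[:,340:]=0;m[145:]=0;m[:50]=0
# tongue rect & eyelet hole
t=m.copy();t[:,318:]=0
c,h=cv2.findContours(t,cv2.RETR_CCOMP,cv2.CHAIN_APPROX_NONE)
for k,cc in enumerate(c):
    a=cv2.contourArea(cc)
    if a>30:
        W=cast(cc[:,0],i,T,33);r=cv2.minAreaRect(W[:,:2].astype(np.float32));print('hole' if h[0,k,3]>=0 else 'outer',a,cc[:,0].min(0),cc[:,0].max(0),np.round(r[0]+r[1]+(r[2],),1))
# hood rect
Q=P[(Z>85)&(Z<100)&(np.mgrid[0:384,0:512][1]>330)];r=cv2.minAreaRect(Q[:,:2].astype(np.float32));print('hood',np.round(r[0]+r[1]+(r[2],),1))
# edge: per row 55..62 / 104..110 where m starts
for v in list(range(48,60,3))+list(range(102,114,3)): print(v,[u for u in range(300,345) if m[v,u]][:1],end=' ')
print(); print('px eyelet->',cast([257,80],i,T,33),'edge',cast([[323,55],[323,105]],i,T,33),'blade',cast([[257,30],[257,44]],i,T,36))
v0=cv2.resize(p[0:125,225:365,::-1],None,fx=5.5,fy=4.8,interpolation=cv2.INTER_CUBIC);cv2.imwrite('pics/w2c.png',v0)
for v in (34,38,42): print(v,p[v,250:264].sum(1),Z[v,250:264].round())
E
```

```text
tongue z 32.059789285174986 bench 1.542357575628472 rail 23.149962143152806 hood 94.07899416513341
outer 2940.0 [239  60] [317  99] [578.4  73.7  35.8  79.2  79.6]
hole 204.5 [249  71] [265  88] [556.8  77.3  14.9  15.8  37.3]
hood [689.5  32.2 152.9 115.4  79.8]
48 [] 51 [324] 54 [324] 57 [323] 102 [320] 105 [319] 108 [319] 111 [319] 
px eyelet-> [[556.99121941  77.07970845  33.        ]] edge [[623.69913004  89.01027751  33.        ]
 [619.68075103  42.50124201  33.        ]] blade [[563.9418252  120.13445409  36.        ]
 [562.05434413 108.49278554  36.        ]]
34 [513 516 515 517 525 485 313 261 304 410 484 520 520 518] [24. 23. 23. 22. 23. 22. 23. 37. 37. 22. 24. 24. 23. 22.]
38 [531 536 535 539 498 368 318 262 302 429 504 530 531 534] [22. 23. 24. 23. 23. 23. 23. 37. 37. 23. 23. 24. 23. 23.]
42 [210 216 197 208 213 209 250 275 262 224 191 195 211 189] [16. 16. 18. 17. 16. 17. 16. 37. 38. 17. 16. 18. 17. 18.]
```

View pics/w2c.png

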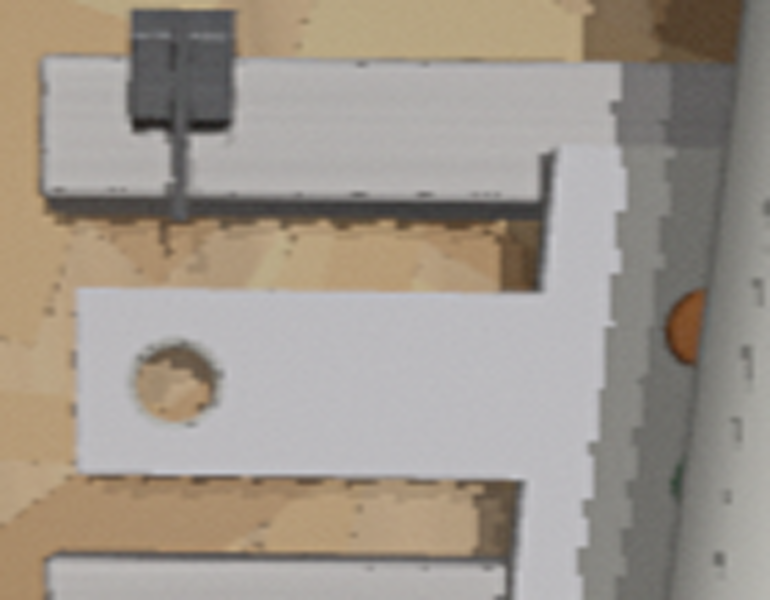

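Request:
arm_command([
  [-1,[3,0.1,0],0],
  [-1,[3.3,0.1,0],0],
  [-1,[3,0.03,0],0],
  [-1,[0,0,2],0],
  [-1,[0,0,3],0],
  [-1,[0,0,3],0],
  [-1,[0,0,1.5],0],
  [-1,[0,0,1],0],
  [-1,[0,0,0],0],
  [-1,[0,0,0],0],
  [-1,[0,0,0],0],
])

```text
clock: 7.8
ee_pos: [557.5, 76.4, 95.4]
tcp_rot: [2.4, 2.026, 0.002]
wrist_force: [-0.4, 0.4, -0.6]
gripper_width: 0.202
grip_force: 58.6
```

```bash
python3 - <<'E'
from h import *
s=readout.state();i=camera_info('wrist')
p,d=camera('wrist');np.savez('wrist3',p=p,d=d,T=i['T']);print(s['ee_pos'],s['wrist_force'])
c=p[150:300,170:340];cv2.imwrite('pics/w3.png',cv2.resize(c[...,::-1],None,fx=4,fy=4,interpolation=cv2.INTER_CUBIC))
E
```

```text
[557.45314394  76.36806229  95.42245568] [-0.38053536  0.38435895 -0.63922427]
```

View pics/w3.png

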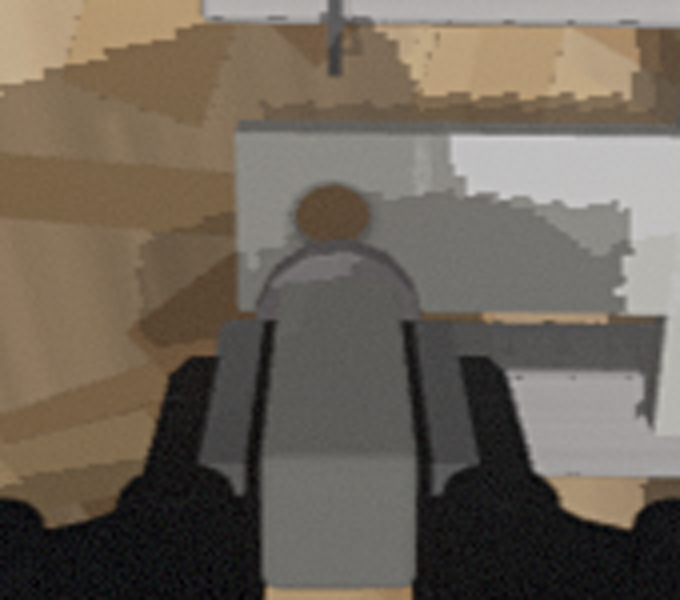

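The crop shows the eyelet fully visible at crop (333,213), which is full-image (253.3,203.4). The collar's lower rim arc peaks at crop (339,243) and spans columns 258–420. The handle's top face runs from crop rows 455 to 585.

```bash
python3 - <<'E'
from h import *
z=np.load('wrist3.npz');p=z['p'];d=z['d'].astype(float);T=z['T'];i=dict(camera_info('wrist'));i['T']=T
P=cloud('wrist',d,i);Z=P[...,2];tcp=np.array([557.45,76.37,0])
a=np.radians(80.3);X=np.array([np.cos(a),np.sin(a)]);Y=np.array([np.sin(a),-np.cos(a)])
def rel(W): W=np.atleast_2d(W);return np.c_[(W[:,:2]-tcp[:2])@X,(W[:,:2]-tcp[:2])@Y,W[:,2]].round(1)
m=((Z>28)&(Z<38)).astype(np.uint8);m[:, :225]=0;m[:,300:]=0;m[240:]=0;m[:170]=0
hole=np.zeros_like(m);lab=cv2.connectedComponentsWithStats(((Z<25)&(Z>-30)).astype(np.uint8)[190:212,238:270])
print(lab[2],lab[3])
print('eyelet',rel(cast([[253.3,203.4]],i,T,33)),'collar low far rim',rel(cast([[254.75,210.75]],i,T,70)),'collar top far rim',rel(cast([[254.75,213.2]],i,T,76)))
print('handle top far/near mid',rel(cast([[254.7,263.7],[254.7,296.2]],i,T,124)))
for n,lo,hi in(('top',118,130),('side',85,116),('collar',66,79)):
    w=np.zeros(Z.shape,bool);w[205:300,230:282]=1
    Q=P[w&(Z>lo)&(Z<hi)]; print(n,len(Q),rel(Q.mean(0)),rel(np.c_[Q]).min(0),rel(Q).max(0))
E
```

```text
[[  0   0  32  22 494]
 [  6   6  19  15 210]] [[15.73279352  9.36639676]
 [14.95238095 13.16666667]]
eyelet [[ 3.5 -0.5 33. ]] collar low far rim [[13.5  0.5 70. ]] collar top far rim [[14.5  0.4 76. ]]
handle top far/near mid [[ 12.    0.2 124. ]
 [ -5.    0.3 124. ]]
top 1953 [[  4.1   0.4 122.9]] [-10.2 -10.9 118. ] [ 11.7  12.2 130. ]
side 1472 [[ 10.8   0.7 102.4]] [  9.3 -13.2  85. ] [ 11.9  14.7 116. ]
collar 413 [[10.6  0.1 74.7]] [  2.5 -12.3  68.9] [14.8 13.  79. ]
```

```bash
python3 - <<'E'
from h import *
z=np.load('wrist3.npz');p=z['p'];d=z['d'].astype(float);T=z['T'];i=dict(camera_info('wrist'));i['T']=T
P=cloud('wrist',d,i);tcp=np.array([557.45,76.37])
a=np.radians(80.3);X=np.array([np.cos(a),np.sin(a)]);Y=np.array([np.sin(a),-np.cos(a)])
R=np.stack([(P[...,:2]-tcp)@X,(P[...,:2]-tcp)@Y,P[...,2]],-1)
print('cam rel',(T[:2,3]-tcp)@X,(T[:2,3]-tcp)@Y,T[2,3])
for v in range(206,300,3):
    print(v,R[v,254].round(1),R[v,248].round(1),p[v,254].sum())
s=R[224:260,244:264].reshape(-1,3);print(np.polyfit(s[:,2],s[:,0],1),np.polyfit(s[:,1],s[:,0],1))
E
```

```text
cam rel 82.1677967177383 -0.32936734924607886 229.1126658349354
206 [-12.3   0.1  -0.2] [-12.7  -5.1  -1.2] 209
209 [-15.1   0.1  -0.1] [-15.3  -5.1  -0.6] 209
212 [14.3 -0.  73.6] [14.2 -3.6 73.4] 257
215 [13.3 -0.  75.8] [13.2 -3.6 75.6] 341
218 [10.9  0.  74.9] [11.2 -3.6 75.6] 331
221 [10.7  0.  78.6] [10.2 -3.5 77.6] 276
224 [10.6 -0.  82.4] [10.5 -3.4 82.1] 266
227 [10.5 -0.  86. ] [10.5 -3.4 86. ] 273
230 [11.3 -0.  91.1] [10.4 -3.3 89.5] 266
233 [10.5 -0.  93.1] [10.8 -3.2 93.7] 273
236 [10.5 -0.  96.4] [10.6 -3.2 96.7] 272
239 [10.5 -0.  99.7] [10.4 -3.1 99.4] 266
242 [ 10.6  -0.  102.9] [ 10.8  -3.  103.2] 270
245 [ 10.1  -0.  105.1] [ 10.6  -3.  105.9] 269
248 [ 11.1  -0.  109.6] [ 11.1  -2.9 109.5] 270
251 [ 10.6  -0.  111.4] [ 10.5  -2.9 111.3] 268
254 [ 11.1  -0.  114.8] [ 10.7  -2.8 114.3] 269
257 [ 10.9  -0.  117.1] [ 11.7  -2.8 118.3] 270
260 [ 10.5  -0.  118.9] [ 10.6  -2.7 119.1] 264
263 [ 10.3  -0.  120.9] [ 11.   -2.7 122.1] 286
266 [  9.5  -0.  122.1] [ 10.   -2.7 122.8] 327
269 [  8.7  -0.  123.1] [  9.7  -2.6 124.5] 339
272 [  6.6  -0.  122.3] [  7.1  -2.7 123.1] 339
275 [  5.2  -0.  122.6] [  5.7  -2.7 123.3] 334
278 [  3.9  -0.  122.9] [  4.3  -2.7 123.5] 333
281 [  2.3  -0.  122.9] [  2.4  -2.7 123. ] 329
284 [  0.5  -0.  122.7] [  0.6  -2.7 122.8] 334
287 [ -0.4  -0.  123.6] [ -0.8  -2.7 123. ] 332
290 [ -2.1  -0.  123.5] [ -2.3  -2.7 123.2] 335
293 [ -3.7  -0.  123.4] [ -3.7  -2.7 123.5] 330
296 [ -5.   -0.  123.9] [ -6.2  -2.8 122.5] 308
299 [-1.112e+02  4.000e-01  1.000e-01] [-111.7   -5.6   -0.5] 430
[  0.21303334 -10.78405226] [1.87466167e-03 1.10531845e+01]
```

```bash
python3 - <<'E'
from h import *
z=np.load('wrist3.npz');p=z['p'];d=z['d'].astype(float);T=z['T'];i=dict(camera_info('wrist'));i['T']=T
P=cloud('wrist',d,i);tcp=np.array([557.45,76.37])
a=np.radians(80.3);X=np.array([np.cos(a),np.sin(a)]);Y=np.array([np.sin(a),-np.cos(a)])
def rel(u,v,zz):
    W=cast([[u,v]],i,T,zz)[0,:2]-tcp;return (W@X).round(2),(W@Y).round(2)
for u in(250,253,256): print(u,[(v,int(p[v,u].sum()),round(P[v,u,2])) for v in range(192,212)])
for v in(199,202,205,208): print(v,[(u,int(p[v,u].sum())) for u in range(240,266)])
print('tongue sides',[ (v,int(p[v,240].sum())) for v in range(178,190)],[ (v,int(p[v,285].sum())) for v in range(222,236)])
for v in (195,196,197,181,182,183,228,229): print(v,rel(253,v,33))
for u in (243,262): print(u,rel(u,205,33))
E
```

```text
250 [(192, 408, 33), (193, 408, 32), (194, 411, 32), (195, 362, 32), (196, 306, 32), (197, 216, -1), (198, 219, -1), (199, 217, 1), (200, 212, -1), (201, 225, -1), (202, 217, -2), (203, 212, 0), (204, 217, -1), (205, 225, 0), (206, 218, 0), (207, 219, 0), (208, 227, 0), (209, 214, 0), (210, 226, 69), (211, 240, 72)]
253 [(192, 413, 32), (193, 412, 32), (194, 406, 32), (195, 334, 32), (196, 247, 0), (197, 219, -1), (198, 221, 229), (199, 222, -2), (200, 212, 0), (201, 222, 0), (202, 217, 0), (203, 220, -1), (204, 226, 0), (205, 219, 0), (206, 224, -1), (207, 212, 0), (208, 215, 0), (209, 212, 0), (210, 245, 71), (211, 230, 72)]
256 [(192, 412, 32), (193, 406, 32), (194, 411, 31), (195, 381, 33), (196, 311, 30), (197, 234, -2), (198, 213, -1), (199, 218, -1), (200, 221, 0), (201, 224, 0), (202, 228, -1), (203, 216, 0), (204, 220, 0), (205, 217, -1), (206, 209, -2), (207, 218, -1), (208, 215, 0), (209, 211, 0), (210, 231, 72), (211, 240, 73)]
199 [(240, 412), (241, 416), (242, 406), (243, 376), (244, 339), (245, 306), (246, 240), (247, 220), (248, 215), (249, 216), (250, 217), (251, 216
[... 1174 characters left out ...]
81, 280), (182, 300), (183, 393), (184, 407), (185, 412), (186, 409), (187, 410), (188, 410), (189, 410)] [(222, 341), (223, 331), (224, 333), (225, 341), (226, 331), (227, 330), (228, 265), (229, 233), (230, 226), (231, 231), (232, 234), (233, 238), (234, 241), (235, 234)]
195 (np.float64(10.17), np.float64(-0.68))
196 (np.float64(9.38), np.float64(-0.68))
197 (np.float64(8.59), np.float64(-0.68))
181 (np.float64(21.0), np.float64(-0.69))
182 (np.float64(20.24), np.float64(-0.69))
183 (np.float64(19.48), np.float64(-0.69))
228 (np.float64(-16.88), np.float64(-0.66))
229 (np.float64(-17.74), np.float64(-0.66))
243 (np.float64(2.19), np.float64(-8.16))
262 (np.float64(2.21), np.float64(6.06))
```

Request:
arm_command([
  [-1,[0.03,-0.1,0],0],
  [-1,[0,0,0.5],0],
  [-1,[0,0,0.5],0],
  [-1,[0,0,0.4],0],
  [-1,[0,0,0.4],0],
  [-1,[0,0,0],0],
  [-1,[0,0,0],0],
])

```text
clock: 8.55
ee_pos: [555.7, 76.7, 76.1]
tcp_rot: [-2.401, -2.026, 0.0]
wrist_force: [0.1, 0.4, -0.2]
gripper_width: 0.2
grip_force: 58.6
```

Request:
arm_command([
  [-1,[0,0.04,0.4],0],
  [-1,[0,0,0.4],0],
  [-1,[0,0,0.4],0],
  [-1,[0,0,0.3],0],
  [-1,[0,0,0.1],0],
  [-1,[0,0,0],0],
  [-1,[0,0,0],0],
])

```text
clock: 9.25
ee_pos: [556.2, 76.6, 60.4]
tcp_rot: [-2.401, -2.026, -0.0]
wrist_force: [0.5, -0.1, -1.2]
gripper_width: 0.202
grip_force: 58.6
```

```bash
python3 - <<'E'
from h import *
s=readout.state();i=camera_info('wrist')
p,d=camera('wrist');np.savez('wrist4',p=p,d=d,T=i['T']);print(s['ee_pos'],s['wrist_force'])
c=p[110:300,160:400];cv2.imwrite('pics/w4.png',cv2.resize(c[...,::-1],None,fx=3,fy=3,interpolation=cv2.INTER_CUBIC))
E
```

```text
[556.21766201  76.64367956  60.36761256] [ 0.45338209 -0.05589391 -1.17852787]
```

View pics/w4.png

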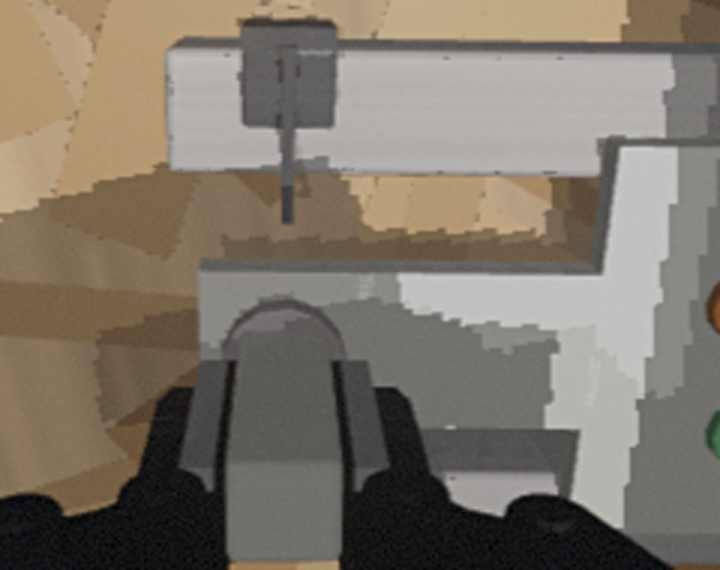

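The view shows the collar resting over the eyelet, the blade tip at crop (288,220), i.e. image (256,183), and the tray's front edge near crop column 605, i.e. image about 361.

```bash
cat > meas.py <<'E'
from h import *
# distance edge->blade along lamp x, from a wrist picture
def meas(f,er,br,yaw=-9.8,show=True):
    z=np.load(f);p=z['p'].astype(int).sum(2);d=z['d'].astype(float);T=z['T'];i=dict(camera_info('wrist'));i['T']=T
    Z=cloud('wrist',d,i)[...,2];a=np.radians(yaw);L=np.array([np.cos(a),np.sin(a)])
    E=[]
    for v in range(*er):
        us=np.where((Z[v]>28)&(Z[v]<35.0))[0];us=us[us>er_u]
        if len(us):E.append((us[0]-.5,v))
    B=[]
    for v in range(*br):
        us=np.where((Z[v]>34.6)&(Z[v]<40))[0];us=us[(us>bl[0])&(us<bl[1])]
        if len(us):B.append((us.mean(),v))
    e=cast(E,i,T,33)[:,:2]@L;b=cast(B,i,T,36)[:,:2]@L
    if show:print(E,B)
    print(f,'edge',np.median(e).round(2),e.std().round(2),'blade',np.median(b).round(2),b.std().round(2),'pull',(np.median(e)-np.median(b)).round(2));return np.median(e),np.median(b)
er_u=300;bl=(245,268)
E
python3 - <<'E'
import meas
meas.meas('wrist2.npz',(49,58),(32,46))
meas.er_u=345
meas.meas('wrist4.npz',(162,196),(168,184))
E
```

```text
[(np.float64(323.5), 49), (np.float64(323.5), 50), (np.float64(323.5), 51), (np.float64(323.5), 52), (np.float64(323.5), 53), (np.float64(323.5), 54), (np.float64(323.5), 55), (np.float64(323.5), 56), (np.float64(322.5), 57)] [(np.float64(257.5), 32), (np.float64(257.5), 33), (np.float64(257.5), 34), (np.float64(257.5), 35), (np.float64(257.5), 36), (np.float64(257.5), 37), (np.float64(257.5), 38), (np.float64(257.5), 39), (np.float64(257.5), 40), (np.float64(257.5), 41), (np.float64(257.5), 42), (np.float64(257.5), 43), (np.float64(257.5), 44), (np.float64(257.5), 45)]
wrist2.npz edge 599.71 0.26 blade 535.81 0.04 pull 63.9
[(np.float64(363.5), 162), (np.float64(363.5), 163), (np.float64(363.5), 164), (np.float64(362.5), 165), (np.float64(362.5), 166), (np.float64(363.5), 167), (np.float64(362.5), 168), (np.float64(362.5), 169), (np.float64(362.5), 170), (np.float64(362.5), 171), (np.float64(361.5), 172), (np.float64(361.5), 173), (np.float64(362.5), 174), (np.float64(361.5), 175), (np.float64(362.5), 176), (np.float64(361.5), 177), (np.float64(361.5), 178), (np.float64(360.5), 179)
[... 204 characters left out ...]
187), (np.float64(360.5), 188), (np.float64(359.5), 189), (np.float64(359.5), 190), (np.float64(359.5), 191), (np.float64(359.5), 192), (np.float64(359.5), 193), (np.float64(358.5), 194), (np.float64(358.5), 195)] [(np.float64(255.5), 168), (np.float64(255.5), 169), (np.float64(255.5), 170), (np.float64(255.5), 171), (np.float64(255.33333333333334), 172), (np.float64(255.5), 173), (np.float64(255.5), 174), (np.float64(255.5), 175), (np.float64(255.5), 176), (np.float64(255.5), 177), (np.float64(255.5), 178), (np.float64(255.5), 179), (np.float64(255.5), 180), (np.float64(255.5), 181), (np.float64(255.5), 182), (np.float64(255.5), 183)]
wrist4.npz edge 598.79 0.27 blade 535.81 0.03 pull 62.99
```

Request:
arm_command([
  [-1,[0,0,0.1],0],
  [-1,[0,0,0.05],0],
  [-1,[0,0,0],0],
  [-1,[0,0,0],0],
])

```text
clock: 9.7
ee_pos: [556.2, 76.6, 58.8]
tcp_rot: [-2.401, -2.026, -0.0]
wrist_force: [0.1, -0.2, -0.3]
gripper_width: 0.199
grip_force: 58.6
```

Request:
arm_command([
  [-1,[0,-0.4,0],0],
  [-1,[0,-0.6,0],0],
  [-1,[0,-0.8,0],0],
  [-1,[0,-0.8,0],0],
  [-1,[0,-0.8,0],0],
  [-1,[0,-0.8,0],0],
  [-1,[0,-0.8,0],0],
  [-1,[0,-0.6,0],0],
  [-1,[0,-0.2,0],0],
  [-1,[0,0,0],0],
  [-1,[0,0,0],0],
  [-1,[0,0,0],0],
])

```text
clock: 10.9
ee_pos: [499.3, 86.7, 59.2]
tcp_rot: [2.401, 2.026, 0.002]
wrist_force: [5.1, 0.9, -2.1]
gripper_width: 0.202
grip_force: 58.6
```

```bash
cat > look.py <<'E'
import sys
from h import *
n=sys.argv[1]
s=readout.state();i=camera_info('wrist')
p,d=camera('wrist');np.savez(n,p=p,d=d,T=i['T']);print(s['ee_pos'].round(2),s['wrist_force'].round(2),s['clock'],s['gripper_width'])
c=p[110:300,170:370];cv2.imwrite(f'pics/{n}.png',cv2.resize(c[...,::-1],None,fx=4,fy=3,interpolation=cv2.INTER_CUBIC))
P=cloud('wrist',d.astype(float),i)[...,2]
L=np.array([np.cos(np.radians(-9.8)),np.sin(np.radians(-9.8))])
for v in range(158,196,3):
    row=p[v].astype(int).sum(1);print(v,row[240:290],end='\n')
    us=np.arange(512);g=np.where((P[v]>34.8)&(us>235)&(us<275))[0]
    if len(g):print('   hi',g, P[v,g].round(0))
E
python3 look.py w5
```

```text
[499.29  86.66  59.17] [ 5.06  0.86 -2.12] 10.9 0.20220194179765824
158 [438 440 455 472 479 480 469 468 466 463 459 424 326 315 318 319 319 325
 305 312 312 309 314 371 452 444 432 442 435 437 442 436 431 434 435 438
 435 436 443 434 434 437 432 429 433 432 436 438 437 431]
161 [338 330 329 329 327 329 322 321 311 319 318 311 312 311 316 320 310 316
 309 314 311 319 319 311 295 286 344 440 444 434 434 435 435 433 435 437
 434 434 438 436 435 434 435 433 425 435 432 435 435 431]
164 [345 337 331 336 325 322 319 329 325 317 311 314 305 310 314 310 314 314
 306 303 311 314 306 289 285 279 285 298 290 343 425 437 433 431 433 428
 434 434 437 433 431 432 427 432 434 433 434 431 433 434]
167 [342 339 334 338 338 327 328 320 324 328 318 318 313 310 310 313 308 306
 312 320 307 315 292 276 285 285 287 288 287 284 352 439 438 440 433 428
 437 433 427 438 431 428 436 425 431 433 441 436 428 434]
170 [334 335 331 338 329 337 331 325 324 318 326 318 309 311 308 309 306 314
 312 309 310 289 285 284 288 286 295 288 299 284 288 277 265 347 437 436
 424 432 433 433 432 432 431 429 433 430 434 429 4
[... 971 characters left out ...]
90 283 287 284 278
 284 296 287 284 277 343 422 426 421 430 431 421 432 432]
188 [330 327 343 335 329 339 333 323 318 320 315 315 303 317 308 311 303 314
 309 306 311 307 314 307 303 316 292 263 267 273 292 286 284 291 283 282
 287 287 280 289 280 288 287 278 283 296 294 290 289 283]
191 [279 271 276 279 276 278 274 280 270 261 265 261 269 259 262 258 259 254
 252 252 250 249 246 249 249 261 259 261 252 262 263 260 262 243 251 257
 255 245 241 241 244 225 251 270 241 232 235 234 230 233]
194 [272 273 279 275 277 274 275 275 274 272 270 266 259 255 262 262 255 250
 247 257 246 250 260 254 254 266 269 272 271 275 274 268 265 258 255 255
 265 255 262 265 257 262 257 269 268 265 250 244 239 240]
```

View pics/w5.png

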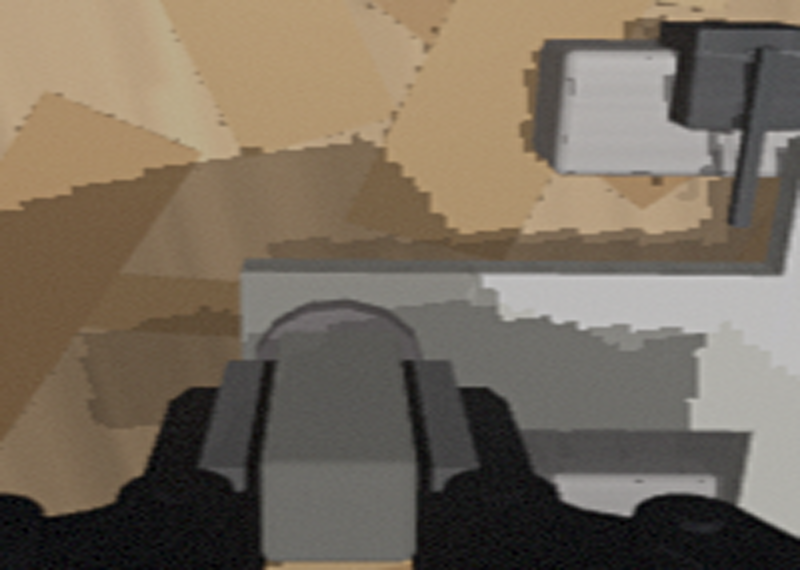

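The tray has followed the pin. The blade tip is at crop (740,220), i.e. image (355,183), with the tray's front edge a little to its right at crop column about 790, so some travel remains.

```bash
cat > m2.py <<'E'
import sys
from h import *
z=np.load(sys.argv[1]+'.npz');p=z['p'].astype(int).sum(2);T=z['T'];i=dict(camera_info('wrist'));i['T']=T
Z=cloud('wrist',z['d'].astype(float),i)[...,2]
for v in list(range(166,200,3)): print(v,list(zip(range(346,376),p[v,346:376],Z[v,346:376].round().astype(int))))
print('cam',T[:3,3])
E
python3 m2.py w5 | sed 's/np.int64(\([0-9-]*\))/\1/g'
```

```text
166 [(346, 335, 23), (347, 342, 22), (348, 321, 23), (349, 286, 24), (350, 357, 24), (351, 467, 22), (352, 477, 24), (353, 416, 22), (354, 161, 34), (355, 167, 36), (356, 257, 37), (357, 262, 38), (358, 247, 37), (359, 347, 38), (360, 490, 23), (361, 528, 24), (362, 526, 23), (363, 487, 23), (364, 335, 23), (365, 271, 22), (366, 240, 26), (367, 239, 27), (368, 231, 28), (369, 235, 29), (370, 327, 31), (371, 501, 33), (372, 571, 32), (373, 568, 32), (374, 567, 31), (375, 562, 32)]
169 [(346, 457, -2), (347, 448, -1), (348, 454, -2), (349, 410, 0), (350, 318, -1), (351, 308, -2), (352, 297, -2), (353, 224, 0), (354, 138, 36), (355, 204, 36), (356, 257, 38), (357, 254, 36), (358, 252, 36), (359, 252, 37), (360, 274, -1), (361, 272, -1), (362, 267, -1), (363, 264, 0), (364, 246, -1), (365, 239, 25), (366, 233, 26), (367, 227, 27), (368, 218, 29), (369, 239, 30), (370, 421, 31), (371, 576, 33), (372, 571, 33), (373, 564, 30), (374, 562, 32), (375, 559, 32)]
172 [(346, 424, 0), (347, 305, -1), (348, 293, -1), (349, 303, -1), (350, 305, -1), (351, 302, -2), (352, 279, -1), (353, 143, 34), (
[... 4028 characters left out ...]
 237, 30), (366, 421, 31), (367, 575, 31), (368, 569, 32), (369, 565, 33), (370, 559, 32), (371, 564, 33), (372, 566, 32), (373, 560, 32), (374, 561, 33), (375, 563, 33)]
199 [(346, 286, 27), (347, 294, 28), (348, 288, 28), (349, 291, 27), (350, 294, 28), (351, 279, 26), (352, 289, 29), (353, 272, 27), (354, 272, 27), (355, 279, 29), (356, 288, 28), (357, 266, 27), (358, 277, 27), (359, 286, 28), (360, 274, 27), (361, 269, 28), (362, 270, 27), (363, 241, 28), (364, 227, 29), (365, 282, 29), (366, 454, 32), (367, 575, 33), (368, 566, 32), (369, 564, 32), (370, 567, 31), (371, 563, 31), (372, 565, 32), (373, 558, 32), (374, 560, 33), (375, 564, 32)]
cam [512.86931647 167.70030931 192.87309036]
```

```bash
python3 - <<'E'
from h import *
z=np.load('w5.npz');T=z['T'];i=camera_info('wrist')
for yaw in(-9.6,-10.1):
  L=np.array([np.cos(np.radians(yaw)),np.sin(np.radians(yaw))])
  e=cast([[369.2,172],[368.6,178],[368.1,181],[367.5,184],[366.4,193]],i,T,33)[:,:2]@L
  for h in(36,37,38):
    print(yaw,h,e.round(2),(cast([[357,172],[356,178],[355.5,181],[355.2,184]],i,T,h)[:,:2]@L).round(2))
E
```

```text
-9.6 36 [545.42 545.54 545.49 545.37 545.44] [537.12 536.96 536.88 536.92]
-9.6 37 [545.42 545.54 545.49 545.37 545.44] [536.74 536.59 536.51 536.54]
-9.6 38 [545.42 545.54 545.49 545.37 545.44] [536.37 536.21 536.13 536.16]
-10.1 36 [543.6  543.75 543.71 543.61 543.73] [535.29 535.16 535.1  535.15]
-10.1 37 [543.6  543.75 543.71 543.61 543.73] [534.91 534.78 534.72 534.77]
-10.1 38 [543.6  543.75 543.71 543.61 543.73] [534.53 534.4  534.34 534.39]
```

Request:
arm_command([
  [-1,[0,-0.4,0],0],
  [-1,[0,-0.4,0],0],
  [-1,[0,-0.08,0],0],
  [-1,[0,0,0],0],
  [-1,[0,0,0],0],
  [-1,[0,0,0],0],
])

```text
clock: 11.55
ee_pos: [490.8, 88.2, 59.2]
tcp_rot: [2.401, 2.026, 0.002]
wrist_force: [6.5, 0.9, -1.8]
gripper_width: 0.202
grip_force: 58.7
```

```bash
python3 look.py w6 | head -1; python3 m2.py w6 | sed 's/np.int64(\([0-9-]*\))/\1/g' | sed -n 3,11p; python3 - <<'E'
from h import *
p,d=camera('top');np.savez('top2',p=p,d=d)
w=cv2.imread('pics/w6.png')
t=cv2.resize(p[160:240,170:290,::-1],None,fx=6,fy=6,interpolation=cv2.INTER_CUBIC)
cv2.imwrite('pics/top2.png',t)
E
```

```text
[490.77  88.16  59.2 ] [ 6.48  0.94 -1.85] 11.55 0.20196435861760562
172 [(346, 392, -1), (347, 360, -1), (348, 260, -1), (349, 253, 0), (350, 265, -1), (351, 293, 0), (352, 313, -1), (353, 293, 0), (354, 249, -1), (355, 251, 0), (356, 247, -3), (357, 248, -1), (358, 252, -1), (359, 242, -1), (360, 258, -1), (361, 248, -2), (362, 257, -1), (363, 257, 0), (364, 239, -1), (365, 237, 25), (366, 235, 26), (367, 210, 27), (368, 103, 34), (369, 146, 36), (370, 239, 36), (371, 251, 38), (372, 237, 37), (373, 294, 38), (374, 463, 37), (375, 576, 32)]
175 [(346, 392, 0), (347, 373, -2), (348, 301, 0), (349, 312, 0), (350, 314, -1), (351, 295, -1), (352, 254, -1), (353, 248, -1), (354, 254, 0), (355, 247, -2), (356, 251, -2), (357, 241, -2), (358, 253, -1), (359, 252, -2), (360, 244, -1), (361, 256, -1), (362, 243, 0), (363, 249, -1), (364, 240, -1), (365, 238, 25), (366, 225, 26), (367, 177, 29), (368, 124, 35), (369, 182, 36), (370, 263, 36), (371, 255, 38), (372, 239, 37), (373, 381, 37), (374, 543, 31), (375, 570, 33)]
178 [(346, 481, 0), (347, 448, 0), (348, 325, -1), (349, 310, -1), (350
[... 2590 characters left out ...]
2, 248, 25), (363, 252, 26), (364, 240, 27), (365, 244, 30), (366, 327, 30), (367, 492, 32), (368, 578, 32), (369, 568, 32), (370, 564, 32), (371, 563, 33), (372, 565, 31), (373, 563, 33), (374, 562, 32), (375, 565, 32)]
196 [(346, 274, 0), (347, 261, -1), (348, 264, 0), (349, 266, -1), (350, 267, 0), (351, 267, -1), (352, 269, -1), (353, 264, 0), (354, 249, -1), (355, 258, -2), (356, 263, -1), (357, 253, 0), (358, 253, -2), (359, 248, -1), (360, 260, -1), (361, 244, -1), (362, 234, 26), (363, 241, 26), (364, 229, 28), (365, 245, 30), (366, 421, 31), (367, 575, 32), (368, 575, 33), (369, 562, 32), (370, 565, 32), (371, 561, 32), (372, 564, 32), (373, 564, 32), (374, 563, 32), (375, 563, 32)]
```

View pics/w6.png

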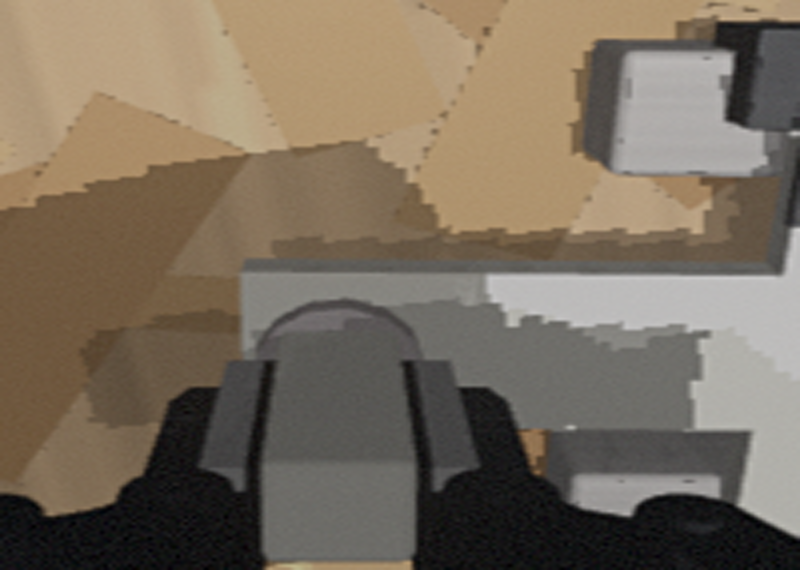

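The blade tip now overlies the tray's front edge at the right side of the crop, near image (369,183). It spans about 368–372 against an edge line of about 368.

```bash
python3 - <<'E'
from h import *
z=np.load('w6.npz');T=z['T'];i=camera_info('wrist')
L=np.array([np.cos(np.radians(-9.8)),np.sin(np.radians(-9.8))])
e=cast([[367.3,187],[366.8,190],[366.5,193],[366,196]],i,T,33)[:,:2]@L
b={h:(cast([[371.3,175],[370.7,178],[370.2,181],[369.7,184]],i,T,h)[:,:2]@L).round(2) for h in(36,37,38)}
print(e.round(2),b)
# second view: top camera
z=np.load('top2.npz');j=camera_info('top');P=cloud('top',z['d'].astype(float),j);p=z['p'].astype(int).sum(2)
uv=[]
for q in ([554,118,33],):
    pass
Ti=np.linalg.inv(j['T'])
for s in (115,110,105,100,95):
    W=np.array([545.5+ (112-s)*-0.17,s,35]);c=Ti[:3,:3]@W+Ti[:3,3];u=j['cx']+j['fx']*c[0]/-c[2];v=j['cy']-j['fy']*c[1]/-c[2]
    k=int(round(u));v=int(round(v));print(s,k,[(r,int(p[r,k]),int(P[r,k,2])) for r in range(v-7,v+8)])
E
```

```text
[536.19 536.14 536.21 536.16] {36: array([536.27, 536.16, 536.12, 536.08]), 37: array([535.83, 535.73, 535.69, 535.64]), 38: array([535.4 , 535.3 , 535.25, 535.21])}
115 200 [(194, 179, 574), (195, 153, 574), (196, 122, 575), (197, 123, 578), (198, 117, 579), (199, 129, 584), (200, 131, 586), (201, 124, 585), (202, 130, 588), (203, 140, 592), (204, 138, 593), (205, 126, 594), (206, 136, 595), (207, 128, 599), (208, 141, 599)]
110 201 [(194, 225, 572), (195, 214, 573), (196, 155, 573), (197, 126, 575), (198, 122, 580), (199, 117, 581), (200, 122, 586), (201, 125, 581), (202, 120, 586), (203, 122, 591), (204, 134, 592), (205, 128, 591), (206, 133, 596), (207, 144, 597), (208, 129, 599)]
105 203 [(194, 229, 572), (195, 230, 573), (196, 228, 573), (197, 173, 574), (198, 125, 576), (199, 117, 579), (200, 114, 579), (201, 127, 584), (202, 119, 586), (203, 119, 586), (204, 119, 589), (205, 125, 593), (206, 130, 592), (207, 124, 595), (208, 128, 598)]
100 205 [(194, 231, 573), (195, 235, 573), (196, 229, 573), (197, 234, 573), (198, 182, 568), (199, 122, 573), (200, 101, 576), (201, 103, 580), (202, 107, 582), (203, 105, 584), (204, 113, 585), (205, 120, 590), (206, 119, 592), (207, 127, 592), (208, 124, 594)]
95 207 [(195, 236, 574), (196, 232, 574), (197, 233, 572), (198, 230, 572), (199, 207, 572), (200, 152, 571), (201, 113, 571), (202, 105, 577), (203, 97, 579), (204, 109, 583), (205, 109, 584), (206, 109, 589), (207, 110, 591), (208, 115, 593), (209, 118, 596)]
```

View pics/top2.png

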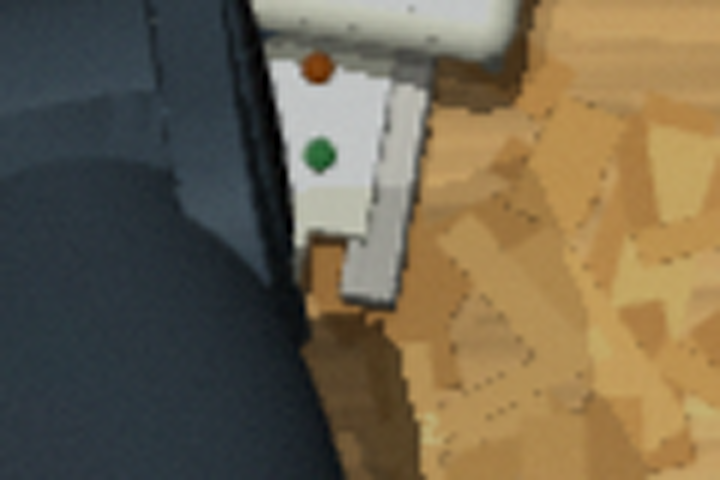

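The arm hides the pointer in this top view; only the right rail and right half of the tray show, so I rely on the wrist measurement. About 0.5 mm remains.

Request:
arm_command([
  [-1,[0,-0.05,0],0],
  [-1,[0,0,0],0],
  [-1,[0,0,0],0],
  [-1,[0,0,0],0],
  [-1,[0,0,0],0],
  [-1,[0,0,0],0],
])

```text
clock: 12.25
ee_pos: [490.3, 88.3, 59.2]
tcp_rot: [2.4, 2.026, 0.002]
wrist_force: [6.2, 1.6, -2.5]
gripper_width: 0.202
grip_force: 58.7
```

```bash
python3 look.py w7 | head -1; python3 m2.py w7 | sed 's/np.int64(\([0-9-]*\))/\1/g' | sed -n '4,7p;9,10p' | cut -c1-4,290-600
```

```text
[490.33  88.26  59.2 ] [ 6.21  1.62 -2.5 ] 12.25 0.2017435244943376
175 237, -2), (365, 233, 25), (366, 239, 26), (367, 217, 28), (368, 138, 35), (369, 126, 36), (370, 201, 37), (371, 258, 37), (372, 247, 37), (373, 276, 38), (374, 451, 37), (375, 583, 32)]
178  (364, 238, 24), (365, 236, 26), (366, 231, 28), (367, 185, 30), (368, 115, 34), (369, 175, 36), (370, 252, 36), (371, 246, 37), (372, 250, 37), (373, 374, 38), (374, 534, 32), (375, 574, 32)]
181 4, 225, 25), (365, 234, 27), (366, 225, 28), (367, 150, 35), (368, 130, 36), (369, 185, 37), (370, 250, 38), (371, 241, 37), (372, 253, 37), (373, 425, 38), (374, 576, 33), (375, 572, 34)]
184 4, 248, 26), (365, 250, 27), (366, 219, 29), (367, 146, 34), (368, 156, 35), (369, 221, 37), (370, 236, 37), (371, 239, 38), (372, 328, 38), (373, 493, 36), (374, 575, 31), (375, 565, 32)]
190  (364, 241, 27), (365, 233, 28), (366, 248, 29), (367, 432, 31), (368, 578, 32), (369, 567, 32), (370, 564, 32), (371, 563, 32), (372, 562, 32), (373, 562, 33), (374, 564, 32), (375, 561, 33)]
193 , (364, 225, 28), (365, 238, 29), (366, 327, 31), (367, 502, 32), (368, 575, 31), (369, 565, 33), (370, 568, 33), (371, 563, 32), (372, 563, 33), (373, 562, 34), (374, 562, 32), (375, 564, 33)]
```

```bash
python3 -c "
from workcell import order
print(order.finish_job())"
```

```text
the job is handed in; nothing more can be done
None
```

The pin is seated in the eyelet and still gripped, holding the tray's front edge level with the pointer blade to within about 0.5 mm by the wrist-camera measurement; the job is handed in at 12.3 s.

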